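Unload shelf clips from a forming die and check its face

ROBOT

A 6-joint arm with a two-finger parallel gripper is mounted at the origin on the work surface. World frame = base frame: x ahead of the robot, y to its left, z up, the work surface at z = 0. Lengths are in mm, angles in rad, forces in N, time in s.
With the tool pointing down it reaches from about 275 to 750 mm from the base axis. Payload 10.2 kg.
Tool frame: the origin (TCP) lies midway between the tips of the shut fingers; the grasp point (between the pads) lies 19 mm behind it; z points along the fingers, y is the line along which they close (so a half turn about z gives the same grasp; the last joint's range is limited). The gripper opens to 85 mm and grips with 20 to 120 N. Pads are 22 mm wide; open, the fingers measure 114 mm over their backs; the gripper's body (76 mm by 85 mm) begins 54 mm behind the grasp point. The pads swing forward as they close: fully open they stand 13 mm farther back than shut.
Start: joints at [1.124, 0.313, 1.498, -0, 1.331, -0.223], TCP at [116.529, 511.91, 231.294] pointing down, gripper open.
Joint ranges: [-2.94, 2.94], [-0.97, 2.17], [0.19, 2.56], [-1.23, 4.37], [0.02, 3.11], [-2.88, 2.88]. Speed limits (rad/s): [2.39, 2.39, 3.01, 3.14, 3.14, 3.14].

INTERFACE

Orientations are given as a unit quaternion [w, x, y, z].
In Python, from rig import ctrl, capture, camera_info gives the robot as it stands.
- The arm moves only by the tool apply_moves, never from a script. Its argument "targets" is a list of rows, each a list of 3 entries, a list of its own where there are three numbers: the finger opening in mm, from 0 to 85.4, then the shift along the world's x, y, z in mm, then the turn, a rotation vector about the world's x, y, z in degrees. In form: [[grip, [dx, dy, dz], [rx, ry, rz]], ...]. A call has 1 to 20 rows; each row is the pose to reach, as a shift and turn from the pose commanded when the call began; what a row does not reach only later rows make up. A row lasts 1/10 s, in which the tool goes at most 50 mm and 8.59 degrees, less where a joint would pass 70% of its speed; a pose out of reach is approached as far as the arm can. A call with a gripper value outside its range is refused whole. The fingers move at their own pace and stop on an object; "squeeze" is the grip in N (left out, the last holds). Time passes only in rows, so rows that repeat a pose let the fingers close. It gives the time, the measured TCP pose, the force, the opening and the grip force at its end, in the units of the state.
- ctrl.sense(): the state, without advancing time (a new reading comes with each control period).
- capture(name): name is "scene" or "top" or "wrist"; returns (picture, depth): 384x512x3 uint8, blue, green, red; 384x512 float32, mm along the optical axis (not along the pixel's ray), 0 where there is no reading.
- camera_info(name): a dict with "vfov" (degrees; the focal length in pixels is half the picture's height over the tangent of half this angle, whatever the lens; pixels are square), "cx", "cy" (the principal point, pixels), "k1" (the pictures are not rectified: a ray, as slopes to the right and down, at radius r is drawn at 1 + k1 r^2 times it, then the intrinsics apply), "extrinsics" (4x4, takes a point from camera to world coordinates). Camera axes: x right, y down, z forward; pixel columns grow to the right and rows downward; lengths in mm; the calibration is good to about 2 mm. A picture is of the moment at which its call begins: read the wrist's pose just before it. camera_info takes no time and is no camera call; for the wrist camera it gives the pose at the moment of the call.
- ctrl.finish_job(): hands the job in; it is judged then, once.
The state is a dict: "time_s": time; "joints": joint angles; "dq": joint speeds; "tau": joint torques, N m; "eef_pos": TCP position; "ee_rot": TCP orientation; "force": force on the tool from outside, world axes, zero at the start; "wrist_torque": the same for the moment, N m; "grip_width": opening from 0.0 (shut) to 1.0 (fully open); "grip_force": force on a finger pad.
Only numpy, scipy, OpenCV 4.12 (cv2) and the standard library are available. Lean on these libraries where they do the work, as an engineer would, in place of code of your own. Each camera call takes 0.05 s, during which the arm holds its last target. There are 200 camera calls.

TASK

First, with the clips still in the die, turn the red ejector key clockwise to its stop and let it spring back, which frees the formed shelf clips. Then lift every clip out of the die and put it in the orange tray, and last lay the straightedge flat on the bench, flush along the die's front face (the long one towards the robot) and about midway along it, to check the face. Leave the oil can, tape measure and mug where they are.

Things in the scene. Friction and masses are not known exactly. Their poses are not given: they have to be found in the camera images.
- die: dark steel forming die fixed to the bench, 146 (x) by 266 (y) by 30 mm high. Origin: centre of underside, z up. Front: flat face at own x = -73 mm, towards the robot. Six open cavities 53 x 39 mm, 15 mm deep, at own x = -33, +33 and y = -97, -35, +27 mm; brass pin in each floor rises up to 5 mm with the key and sinks back with it. Red ejector key on top at own x = 0, y = +98 mm
- key (a joint): angle of the ejector key, rad: 0 at rest, turns clockwise seen from above to a hard stop at 1.2; a spring (0.05 N m at rest, 0.23 N m at the stop) turns it back to 0 when let go
- key_grip (a point): point on the ejector key's axis, 63 mm above the bench, at grip height. The handle is a red upright bar, 56 mm long (x of this frame), 14 thick (y), from 46 to 76 mm above the bench; the frame turns with the key (at rest it is aligned with the die)
- clip1: bright U-shaped clip of formed sheet, open at top and both ends: 50 mm long (x), 36 wide over the legs (y), 34 high (z), 4 thick, about 90 g. Origin: centre of underside, z to the open side. May be absent. Starts in a die cavity, bottom 15 mm above the bench, top 19 mm proud of the die, 1.5 mm clear all round: draw it straight up 20 mm before moving sideways
- clip2: another such clip, the same in every way
- clip3: another such clip, the same in every way
- clip4: another such clip, the same in every way
- clip5: another such clip, the same in every way
- clip6: another such clip, the same in every way
- tray: orange parts tray fixed to the bench, 150 mm (x) by 210 mm (y) outside, walls 4 mm thick and 12 mm high, floor 4 mm thick. Origin: centre of its underside, z up
- straightedge: steel straightedge lying flat on the bench, 220 mm long (x) by 40 mm wide (y) by 8 mm thick, about 300 g, both long edges alike, with a blue block handle in the middle of its top, 50 mm long (x), 18 mm wide (y), from 8 to 34 mm above its underside. Origin: centre of its underside, z up
- oil_can: green oil can, 54 mm across, 100 mm high, a bystander. Origin: centre of its underside
- tape: yellow tape measure, 65 by 32 by 55 mm high, a bystander. Origin: centre of its underside
- mug: blue mug, 78 mm across, 85 mm high, a bystander. Origin: centre of its underside
Not all that is in view belongs to the job. What is shaped like the clip1 but pink is not meant.

How it is judged:
By the outcome, as a careful person would: the job done as asked, in the order asked, and still so for the second after the job is handed in, with the robot touching nothing.
Of clip1, clip2, clip3, clip4, clip5, clip6 only 4 to 6 are there at a start; the rules pass over those that are not, and their reading is None.
At some moment in a run one of straightedge may be knocked a few centimetres aside while the robot is not near it.
Once in a run the grip may slacken for a moment while it holds something.
It also fails if it takes over 200 s, if anything falls off the work surface, if the arm or the gripper's body presses on something with over 40 N, if the wrist force passes 120 N, or if a joint passes its speed limit or range.

## Working session

There is one attempt and no reset: what is moved stays moved. The work goes in short steps, Python scripts to look and compute and a tool call to move; the robot and the scene stay as the last step left them, time stands still between calls to the robot, and variables do not carry over. Pictures are saved under pics/ and viewed, at most 14 in all, crops included, and the job is handed in when it is done.

Besides the shell and the picture viewer there is one more tool, called after "Request:" as name(argument=value, ...) on one line, values as JSON. apply_moves: Moves the arm, as the interface text tells. Its arguments: {"type":"object","properties":{"targets":{"type":"array","items":{"type":"array"}},"squeeze":{"type":"number"}},"required":["targets"]}

```bash
mkdir -p pics; ls; cat > h.py <<'E'
import numpy as np, cv2, json
from rig import ctrl, capture, camera_info
def snap(n,f=None):
    ci=camera_info(n); im,d=capture(n); im=np.array(im); 
    if f: cv2.imwrite('pics/'+f,im); np.savez('pics/'+f[:-4]+'.npz',im=im,d=d,E=np.array(ci['extrinsics']),v=ci['vfov'],cx=ci['cx'],cy=ci['cy'],k1=ci['k1'])
    return im,np.array(d),ci
def load(f):
    z=np.load('pics/'+f+'.npz'); return z['im'],z['d'],dict(vfov=float(z['v']),cx=float(z['cx']),cy=float(z['cy']),k1=float(z['k1']),extrinsics=z['E'])
def slopes(ci,uv):
    f=192/np.tan(np.radians(ci['vfov'])/2); p=(np.atleast_2d(np.asarray(uv,float))-[ci['cx'],ci['cy']])/f
    s=p.copy()
    for _ in range(20): s=p/(1+ci['k1']*(s**2).sum(1,keepdims=True))
    return s
def plane(ci,uv,z):
    s=slopes(ci,uv); E=np.array(ci['extrinsics']); d=np.c_[s,np.ones(len(s))]@E[:3,:3].T; o=E[:3,3]
    return o+d*((z-o[2])/d[:,2])[:,None]
def cloud(d,ci):
    h,w=d.shape; u,v=np.meshgrid(np.arange(w),np.arange(h)); s=slopes(ci,np.c_[u.ravel(),v.ravel()])
    E=np.array(ci['extrinsics']); P=np.c_[s,np.ones(len(s))]*d.reshape(-1,1)
    return (P@E[:3,:3].T+E[:3,3]).reshape(h,w,3)
def proj(ci,P):
    E=np.array(ci['extrinsics']); q=(np.atleast_2d(P)-E[:3,3])@E[:3,:3]; s=q[:,:2]/q[:,2:]
    f=192/np.tan(np.radians(ci['vfov'])/2)
    return s*(1+ci['k1']*(s**2).sum(1,keepdims=True))*f+[ci['cx'],ci['cy']]
E
python3 - <<'E'
from h import *
for n in('top','scene'):
    im,d,ci=snap(n,n+'0.png'); print(n,ci['vfov'],ci['k1'],np.round(np.array(ci['extrinsics']),2).tolist(), (d>0).mean())
s=ctrl.sense(); print({k:np.round(v,3).tolist() for k,v in s.items()})
E
```

```text
pics
top 47.44492235111665 -0.12251456263651991 [[-0.06, -0.97, 0.22, 383.01], [-1.0, 0.06, -0.01, 11.11], [-0.0, -0.22, -0.98, 1088.17], [0.0, 0.0, 0.0, 1.0]] 0.9959462483723959
scene 53.17498744203109 -0.03327047394349731 [[-0.58, 0.56, -0.59, 1123.0], [0.82, 0.39, -0.43, 373.6], [-0.01, -0.73, -0.68, 680.89], [0.0, 0.0, 0.0, 1.0]] 0.9957529703776041
{'time_s': 0.1, 'joints': [1.124, 0.313, 1.498, 0.0, 1.331, -0.223], 'dq': [0.0, -0.003, -0.003, -0.001, 0.001, -0.001], 'tau': [0.002, -41.29, -26.014, -0.0, 0.003, 0.0], 'eef_pos': [116.432, 511.702, 230.79], 'ee_rot': [-0.0, 0.112, 0.994, -0.001], 'force': [-0.642, 0.408, 0.685], 'wrist_torque': [-0.022, -0.009, 0.015], 'grip_force': 0.0, 'grip_width': 0.998}
```

View pics/top0.png

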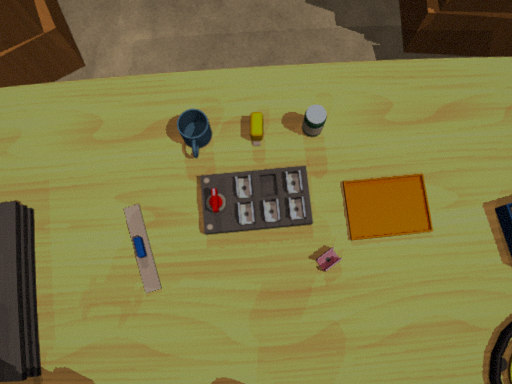

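View pics/scene0.png

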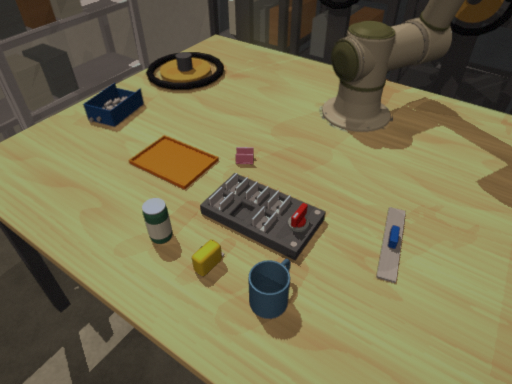

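The top view shows five bright clips: (243,187), (293,181), (246,213), (271,210) and (296,208). The cavity at (268,184) is empty. The red key is at (215,202), the tray at (387,207) and the straightedge at (142,248). The pink clip at (326,258) is the decoy.

```bash
python3 - <<'E'
from h import *
def rect(P):
    (c,s,a)=cv2.minAreaRect(P[:,:2].astype(np.float32)); return np.round(c,1),np.round(s,1),round(a,2)
def big(m):
    n,l,st,_=cv2.connectedComponentsWithStats(m.astype(np.uint8)); k=1+st[1:,4].argmax(); return l==k
for n in('top','scene'):
    im,d,ci=load(n+'0'); C=cloud(d,ci); hsv=cv2.cvtColor(im,cv2.COLOR_BGR2HSV); H,S,V=[hsv[...,i].astype(int) for i in range(3)]
    X,Y,Z=C[...,0],C[...,1],C[...,2]; ws=(X>250)&(X<750)&(abs(Y)<420)&(d>0)
    print(n,'bench z',np.median(Z[ws&(Z<8)]))
    die=big(ws&(Z>24)&(Z<36)&(V<110)&(S<80)); print('die',rect(C[die]),np.median(Z[die]))
    red=big(ws&((H<6)|(H>174))&(S>170)&(V>90)); P=C[red]; print('red',rect(P[P[:,2]>66]),P[:,2].max(),red.sum())
    org=big(ws&(H>6)&(H<20)&(S>190)); print('tray',rect(C[org]),np.percentile(C[org][:,2],[5,50,95]))
    blu=ws&(H>95)&(H<125)&(S>150)&(Y>120)&(X<600)
    blu=big(blu); print('blue',rect(C[blu][C[blu][:,2]>28]),np.percentile(C[blu][:,2],[5,50,95]))
    se=big(ws&(Y>130)&(S<75)&(Z<20)&(X<600)); print('straight',rect(C[se]),np.percentile(C[se][:,2],[5,50,95]))
    cl=ws&(Z>42)&(Z<58)&(S<80)
    nn,l,st,ce=cv2.connectedComponentsWithStats(cl.astype(np.uint8))
    for k in range(1,nn):
        if st[k,4]>6: print('clip part',np.round(ce[k]),st[k,4],np.round(np.median(C[l==k],0)),np.round(C[l==k].max(0)[2]))
    # rays: tray corners on plane 12, die contour on plane 30 
    for nm,m,z in(('die',die,30),('tray',org,12),('se',se|blu,8)):
        c=max(cv2.findContours(m.astype(np.uint8),0,2)[0],key=cv2.contourArea); q=plane(ci,cv2.convexHull(c)[:,0],z); print('  ray',nm,rect(q))
E
```

```text
top bench z -0.6116889646582422
die (array([578.1,  11.6]), array([146.5, 263.5]), 2.11) 28.871673532661134
red (array([574.5, 108.3]), array([56. , 14.1]), 1.99) 80.17815311652441 177
tray (array([ 543.9, -318.1]), array([153.4, 207.7]), 1.79) [-0.18387542  3.39077289 10.13657591]
blue (array([477.4, 301.4]), array([49.4, 18.1]), 13.36) [26.89282515 32.56851041 35.86983592]
straight (array([478.2, 302.1]), array([219.2,  41.3]), 13.99) [ 3.82460654  7.20611517 10.78599091]
clip part [300. 181.] 36 [614. -99.  47.] 52.0
clip part [287. 182.] 36 [613. -67.  48.] 51.0
clip part [249. 184.] 34 [610.  25.  47.] 51.0
clip part [236. 180.] 13 [625.  57.  47.] 51.0
clip part [236. 190.] 20 [598.  57.  47.] 51.0
clip part [303. 207.] 40 [ 548. -101.   47.] 52.0
clip part [276. 202.] 14 [564. -38.  48.] 51.0
clip part [290. 208.] 39 [547. -69.  47.] 51.0
clip part [264. 210.] 36 [545.  -7.  47.] 53.0
clip part [239. 213.] 36 [542.  55.  47.] 50.0
clip part [252. 212.] 34 [545.  23.  47.] 51.0
clip part [278. 213.] 23 [538. -40.  48.] 52.0
  ray die (array([577.5,  11.5]), array([145.8, 262.8]
[... 627 characters left out ...]
 [231. 179.] 48 [ 554. -101.   48.] 52.0
clip part [241. 183.] 49 [552. -69.  49.] 52.0
clip part [252. 188.] 43 [549. -38.  48.] 52.0
clip part [215. 194.] 53 [619. -99.  48.] 53.0
clip part [262. 193.] 49 [550.  -7.  48.] 52.0
clip part [273. 197.] 47 [548.  23.  48.] 52.0
clip part [226. 198.] 49 [618. -67.  48.] 51.0
clip part [285. 202.] 47 [545.  55.  48.] 51.0
clip part [258. 213.] 55 [616.  25.  48.] 51.0
clip part [270. 219.] 58 [614.  57.  48.] 52.0
clip part [289. 264.] 7 [700. 160.  49.] 58.0
  ray die (array([583.4,  13.3]), array([151.5, 267.5]), 1.8)
  ray tray (array([ 548. , -312.9]), array([155.1, 211.9]), 1.55)
  ray se (array([481.8, 302.8]), array([225.9,  41.1]), 13.91)
```

Both views agree on these values:
- Die centre is about (579.5, 12), yaw 1.9°, top at z 30.
- Key is at (576.5, 109.7), clip tops at about z 49.
- Tray centre is (544.5, -317) and the straightedge is at (478.5, 302), yaw 14°.

I'll move above the key first.

Request:
apply_moves(targets=[[60,[200,-175,-20],[0,0,7]],[60,[200,-175,-20],[0,0,7]],[60,[200,-175,-20],[0,0,7]],[60,[200,-175,-20],[0,0,7]],[60,[200,-175,-20],[0,0,7]],[60,[460,-402,-81],[0,0,14.8]],[60,[460,-402,-81],[0,0,14.8]],[60,[460,-402,-81],[0,0,14.8]],[60,[460,-402,-81],[0,0,14.8]],[60,[460,-402,-81],[0,0,14.8]],[60,[460,-402,-81],[0,0,14.8]],[60,[460,-402,-81],[0,0,14.8]],[60,[460,-402,-81],[0,0,14.8]],[60,[460,-402,-81],[0,0,14.8]],[60,[460,-402,-81],[0,0,14.8]],[60,[460,-402,-81],[0,0,14.8]],[60,[460,-402,-81],[0,0,14.8]]])

```text
time_s: 1.8
eef_pos: [576.0, 110.9, 150.8]
ee_rot: [0.0, -0.018, 1.0, 0.0]
force: [-0.6, 0.0, 0.6]
grip_width: 0.699
grip_force: 0.0
```

```bash
python3 - <<'E'
from h import *
s=ctrl.sense(); print(s['eef_pos'],s['ee_rot'],s['grip_width'])
im,d,ci=snap('wrist','w1.png'); C=cloud(d,ci); print(np.round(ci['extrinsics'],2).tolist())
hsv=cv2.cvtColor(im,cv2.COLOR_BGR2HSV); H,S,V=[hsv[...,i].astype(int) for i in range(3)]
m=((H<6)|(H>174))&(S>150)&(V>80)&(d>0); P=C[m]; print(m.sum(), P[:,2].max())
print(cv2.minAreaRect(P[P[:,2]>68][:,:2].astype(np.float32)))
E
```

```text
[575.99014205 110.8723718  150.75382589] [ 2.07017116e-04 -1.79346347e-02  9.99839140e-01  2.46476298e-05] 0.69932204749189
[[-0.04, 0.96, 0.27, 506.95], [1.0, 0.03, 0.01, 107.35], [0.0, 0.27, -0.96, 292.25], [0.0, 0.0, 0.0, 1.0]]
1963 76.70654689616063
((576.3223266601562, 108.80937957763672), (55.398353576660156, 13.588205337524414), 2.479747772216797)
```

View pics/w1.png

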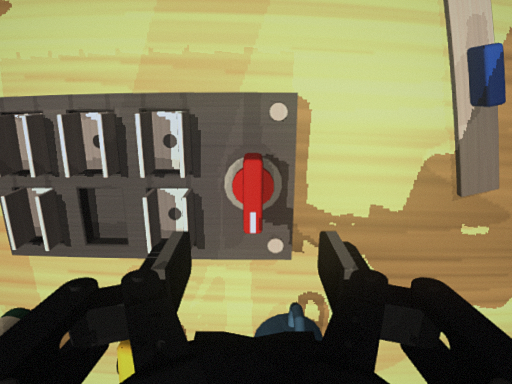

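The wrist view shows the red handle at (253,193). It measures centre (576.3, 109), top about z 76, 55x14, yaw about 2°, which all fit the description. I'll descend and grip it.

Request:
apply_moves(targets=[[55,[0,-1.6,-35],[0,0,0]],[55,[0,-1.6,-65],[0,0,0]],[55,[0,-1.6,-85],[0,0,0]],[55,[0,-1.6,-100],[0,0,0]],[55,[0,-1.6,-103],[0,0,0]],[55,[0,-1.6,-103],[0,0,0]],[5,[0,-1.6,-103],[0,0,0]],[5,[0,-1.6,-103],[0,0,0]],[5,[0,-1.6,-103],[0,0,0]],[5,[0,-1.6,-103],[0,0,0]],[5,[0,-1.6,-103],[0,0,0]],[5,[0,-1.6,-103],[0,0,0]],[5,[0,-1.6,-103],[0,0,0]],[5,[0,-1.6,-103],[0,0,0]]], squeeze=50)

```text
time_s: 3.25
eef_pos: [576.9, 109.5, 48.3]
ee_rot: [0.001, -0.017, 1.0, 0.001]
force: [-1.3, 7.7, 5.0]
grip_width: 0.155
grip_force: 49.7
```

Request:
apply_moves(targets=[[5,[0,0,0],[0,0,-6]],[5,[0,0,0],[0,0,-12]],[5,[0,0,0],[0,0,-18]],[5,[0,0,0],[0,0,-24]],[5,[0,0,0],[0,0,-30]],[5,[0,0,0],[0,0,-36]],[5,[0,0,0],[0,0,-42]],[5,[0,0,0],[0,0,-48]],[5,[0,0,0],[0,0,-54]],[5,[0,0,0],[0,0,-59]],[5,[0,0,0],[0,0,-63]],[5,[0,0,0],[0,0,-66]],[5,[0,0,0],[0,0,-68]],[5,[0,0,0],[0,0,-69.5]],[5,[0,0,0],[0,0,-70.5]],[5,[0,0,0],[0,0,-70.5]],[5,[0,0,0],[0,0,-70.5]]])

```text
time_s: 4.95
eef_pos: [576.6, 109.4, 48.3]
ee_rot: [0.0, 0.562, 0.827, 0.001]
force: [-1.4, 5.4, 4.3]
grip_width: 0.152
grip_force: 50.8
```

```bash
python3 - <<'E'
from h import *
s=ctrl.sense(); print({k:np.round(v,3).tolist() for k,v in s.items()})
im,d,ci=snap('wrist','w2.png')
C=cloud(d,ci)
hsv=cv2.cvtColor(im,cv2.COLOR_BGR2HSV); H,S,V=[hsv[...,i].astype(int) for i in range(3)]
for n in('wrist','top','scene'):
    if n!='wrist': im,d,ci=snap(n,n+'2.png'); C=cloud(d,ci); hsv=cv2.cvtColor(im,cv2.COLOR_BGR2HSV); H,S,V=[hsv[...,i].astype(int) for i in range(3)]
    m=((H<6)|(H>174))&(S>150)&(V>80)&(d>0)&(C[...,0]>500)&(C[...,0]<650)&(abs(C[...,1]-110)<60); P=C[m]
    if len(P)>10: print(n,len(P),cv2.minAreaRect(P[P[:,2]>60][:,:2].astype(np.float32)))
E
```

```text
{'time_s': 4.95, 'joints': [-0.012, 0.642, 1.505, 0.001, 0.994, -0.39], 'dq': [-0.0, -0.002, -0.0, -0.0, -0.001, -0.001], 'tau': [-4.497, -48.529, -20.842, -0.767, -0.58, 0.793], 'eef_pos': [576.649, 109.419, 48.342], 'ee_rot': [0.0, 0.562, 0.827, 0.001], 'force': [-1.443, 5.434, 4.274], 'wrist_torque': [0.936, 0.424, 0.775], 'grip_force': 50.796, 'grip_width': 0.152}
wrist 4258 ((579.4214477539062, 110.46590423583984), (20.317607879638672, 55.63347244262695), 22.34255027770996)
scene 188 ((597.13037109375, 123.48031616210938), (59.970184326171875, 52.72386169433594), 36.75765609741211)
```

The wrist torque is 0.78 N m against 0.23 N m of spring, and the tool has turned 70.4°, so the key is on its stop. I'll let it go and rise.

Request:
apply_moves(targets=[[85,[0,0,0],[0,0,0]],[85,[0,0,0],[0,0,0]],[85,[0,0,0],[0,0,0]],[85,[0,0,0],[0,0,0]],[85,[0,0,0],[0,0,0]],[85,[0,0,0],[0,0,0]],[85,[0,0,0],[0,0,0]],[85,[0,0,0],[0,0,0]],[85,[0,0,0],[0,0,0]],[85,[0,0,0],[0,0,0]],[85,[0,0,40],[0,0,0]],[85,[0,0,80],[0,0,0]],[85,[0,0,120],[0,0,0]],[85,[0,-60,160],[0,0,15]],[85,[0,-110,200],[0,0,40]],[85,[0,-130,200],[0,0,70.3]],[85,[0,-130,200],[0,0,70.3]],[85,[0,-130,200],[0,0,70.3]],[85,[0,-130,200],[0,0,70.3]],[85,[0,-130,200],[0,0,70.3]]])

```text
time_s: 7.1
eef_pos: [576.5, -21.9, 247.3]
ee_rot: [-0.0, 0.074, 0.997, -0.0]
force: [-0.8, -0.1, -0.5]
grip_width: 0.999
grip_force: 0.0
```

Request:
apply_moves(targets=[[85,[0,0,0],[0,0,0]],[85,[0,0,0],[0,0,0]],[85,[0,0,0],[0,0,0]],[46,[0,0,0],[0,0,0]],[46,[0,0,0],[0,0,0]]])

```text
time_s: 7.6
eef_pos: [576.5, -21.6, 247.3]
ee_rot: [-0.0, 0.077, 0.997, 0.0]
force: [-0.4, 0.5, 0.3]
grip_width: 0.688
grip_force: 0.0
```

```bash
cat > clips.py <<'E'
from h import *
def clips(n,f):
    im,d,ci=snap(n,f); C=cloud(d,ci); hsv=cv2.cvtColor(im,cv2.COLOR_BGR2HSV); H,S,V=[hsv[...,i].astype(int) for i in range(3)]
    X,Y,Z=C[...,0],C[...,1],C[...,2]; ws=(X>480)&(X<680)&(Y>-140)&(Y<160)&(d>0)
    m=((H<6)|(H>174))&(S>150)&(V>80)&ws; P=C[m]
    if (P[:,2]>68).sum()>5: print(n,'key',np.round(cv2.minAreaRect(P[P[:,2]>68][:,:2].astype(np.float32))[0],1),round(cv2.minAreaRect(P[P[:,2]>68][:,:2].astype(np.float32))[2],1))
    a=np.radians(1.9); R=np.array([[np.cos(a),-np.sin(a)],[np.sin(a),np.cos(a)]])
    for cx in(-33,33):
        for cy in(-97,-35,27):
            w=R@[cx,cy]+[579.5,12]; m=ws&(abs(X-w[0])<32)&(abs(Y-w[1])<27)&(Z>44)&(Z<60)&(S<90)
            if m.sum()>40:
                q=cv2.minAreaRect(C[m][:,:2].astype(np.float32)); print((cx,cy),'nominal',np.round(w,1),'found',np.round(q[0],1),np.round(q[1]),round(q[2],1),'top z',round(float(np.median(Z[m])),1),m.sum())
            else: print((cx,cy),'empty',m.sum())
if __name__=='__main__':
    import sys
    s=ctrl.sense(); print(np.round(s['eef_pos'],1),np.round(s['ee_rot'],4))
    clips('wrist',sys.argv[1])
E
python3 clips.py w3.png
```

```text
[576.5 -21.6 247.3] [-0.      0.0773  0.997   0.    ]
wrist key [576.  108.5] 1.9
(-33, -97) nominal [549.7 -86. ] found [549.7 -87. ] [50. 37.] 1.7 top z 47.6 408
(-33, -35) nominal [547.7 -24.1] found [548.  -24.9] [50. 36.] 1.8 top z 47.7 374
(-33, 27) nominal [545.6  37.9] found [545.5  36.3] [50. 37.] 1.3 top z 47.6 390
(33, -97) nominal [615.7 -83.9] found [615.7 -84.9] [49. 37.] 1.7 top z 47.7 345
(33, -35) empty 0
(33, 27) nominal [611.6  40.1] found [611.7  38.8] [50. 35.] 2.2 top z 47.6 354
```

View pics/w3.png

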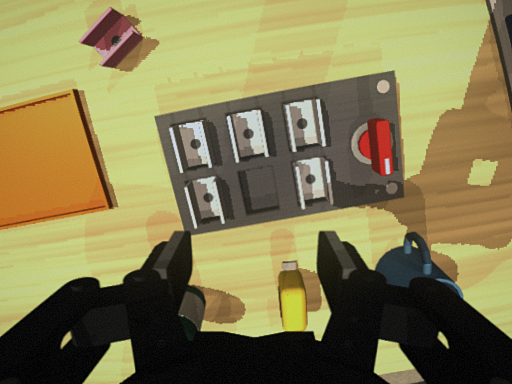

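The key is back at rest (1.9°). The wrist camera finds five clips with tops at about z 48, each within about 1.5 mm of nominal, and cavity (33,-35) is empty. I'll take the first clip, (-33,-97).

Request:
apply_moves(targets=[[48,[-27,-65,-50],[0,0,5]],[48,[-27,-65,-50],[0,0,10.7]],[48,[-27,-65,-100],[0,0,10.7]],[48,[-27,-65,-150],[0,0,10.7]],[48,[-27,-65,-170],[0,0,10.7]],[48,[-27,-65,-170],[0,0,10.7]]])

```text
time_s: 8.25
eef_pos: [548.0, -86.2, 74.6]
ee_rot: [-0.003, -0.016, 1.0, 0.001]
force: [-0.4, 1.1, 0.2]
grip_width: 0.558
grip_force: 0.0
```

```bash
python3 clips.py w4.png
```

```text
[548.  -86.2  74.6] [-0.0027 -0.0161  0.9999  0.0011]
(-33, -97) nominal [549.7 -86. ] found [549.6 -87. ] [50. 36.] 1.9 top z 47.7 1232
(-33, -35) nominal [547.7 -24.1] found [547.8 -25.5] [50. 37.] 1.9 top z 47.5 1179
(-33, 27) nominal [545.6  37.9] found [545.8  36.4] [51. 38.] 2.5 top z 47.3 1561
(33, -97) nominal [615.7 -83.9] found [606.9 -85.5] [33. 36.] 2.0 top z 47.5 607
(33, -35) empty 0
(33, 27) nominal [611.6  40.1] found [607.7  42.8] [20. 48.] 44.8 top z 47.3 291
```

View pics/w4.png

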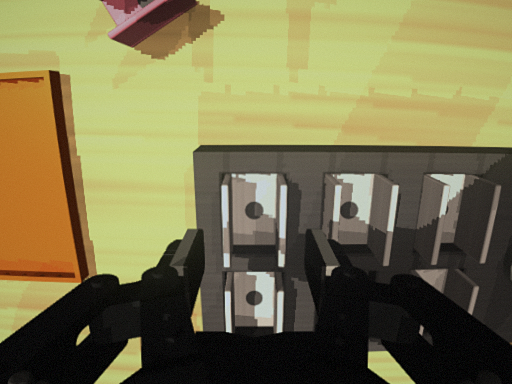

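Clip (-33,-97) is centred between the fingers (image at (254,220)). I'll descend and grip it.

Request:
apply_moves(targets=[[48,[0,0,-25],[0,0,0]],[48,[0,0,-40],[0,0,0]],[48,[0,0,-46],[0,0,0]],[48,[0,0,-46],[0,0,0]],[20,[0,0,-46],[0,0,0]],[20,[0,0,-46],[0,0,0]],[20,[0,0,-46],[0,0,0]],[20,[0,0,-46],[0,0,0]],[20,[0,0,-46],[0,0,0]],[20,[0,0,-46],[0,0,0]]], squeeze=40)

```text
time_s: 9.3
eef_pos: [550.6, -87.1, 33.0]
ee_rot: [0.001, -0.016, 1.0, -0.001]
force: [-0.1, 0.3, 7.3]
grip_width: 0.41
grip_force: 41.8
```

Request:
apply_moves(targets=[[20,[0,0,10],[0,0,0]],[20,[0,0,25],[0,0,0]],[20,[0,0,45],[0,0,0]],[20,[0,0,70],[0,0,0]],[20,[-5,-30,75],[0,0,0]],[20,[-10,-75,75],[0,0,0]],[20,[-15,-120,75],[0,0,0]],[20,[-20,-165,75],[0,0,0]],[20,[-26,-210,75],[0,0,0]],[20,[-31,-250,75],[0,0,0]],[20,[-36,-280,75],[0,0,0]],[20,[-36.5,-293,70],[0,0,0]],[20,[-36.5,-293,45],[0,0,0]],[20,[-36.5,-293,25],[0,0,0]],[20,[-36.5,-293,10],[0,0,0]],[20,[-36.5,-293,10],[0,0,0]]], squeeze=50)

```text
time_s: 10.9
eef_pos: [512.6, -378.3, 39.4]
ee_rot: [-0.001, -0.017, 1.0, 0.001]
force: [-1.2, 0.8, -0.7]
grip_width: 0.407
grip_force: 50.9
```

```bash
python3 - <<'E'
from h import *
s=ctrl.sense(); print(np.round(s['eef_pos'],1),s['grip_force'],s['grip_width'])
im,d,ci=snap('wrist','w5.png')
E
```

```text
[ 512.6 -378.3   39.4] 50.928781628608704 0.4072188714209493
```

View pics/w5.png

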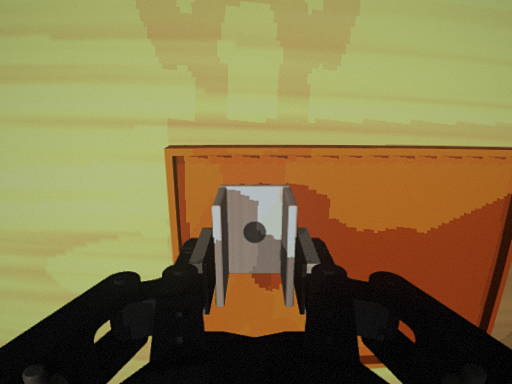

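The clip is held cleanly at (255,232), over the near corner of the tray. I'll lower it and release.

Request:
apply_moves(targets=[[20,[0,0,-12],[0,0,0]],[20,[0,0,-17],[0,0,0]],[20,[0,0,-19],[0,0,0]],[20,[0,0,-19],[0,0,0]],[52,[0,0,-18],[0,0,0]],[52,[0,0,-18],[0,0,0]],[52,[0,0,-18],[0,0,0]],[52,[0,0,-18],[0,0,0]],[52,[0,0,10],[0,0,0]],[52,[0,0,45],[0,0,0]],[48,[0,40,70],[0,0,0]],[48,[0,40,70],[0,0,0]]])

```text
time_s: 12.15
eef_pos: [514.5, -337.5, 115.2]
ee_rot: [0.002, -0.018, 1.0, -0.002]
force: [0.2, -0.4, -0.2]
grip_width: 0.561
grip_force: 0.0
```

```bash
cat > tray.py <<'E'
from h import *
import sys
s=ctrl.sense(); print(np.round(s['eef_pos'],1))
for n in sys.argv[1:]:
    im,d,ci=snap(n,'t%d_%s.png'%(s['time_s']*100,n)); C=cloud(d,ci); hsv=cv2.cvtColor(im,cv2.COLOR_BGR2HSV); S=hsv[...,1]
    X,Y,Z=C[...,0],C[...,1],C[...,2]; m=(X>460)&(X<630)&(Y>-430)&(Y<-205)&(d>0)&(S<90)&(Z>28)&(Z<46)
    nn,l,st,ce=cv2.connectedComponentsWithStats(cv2.dilate(m.astype(np.uint8),np.ones((3,3))))
    for k in range(1,nn):
        q=C[(l==k)&m]
        if len(q)>12: print(n,np.round(np.median(q,0)),len(q),[np.round(v,1).tolist() if not np.isscalar(v) else round(v,1) for v in cv2.minAreaRect(q[:,:2].astype(np.float32))])
E
python3 tray.py wrist
```

```text
[ 514.5 -337.5  115.2]
wrist [ 511. -396.   36.] 526 [[512.2, -396.6], [48.6, 4.7], 1.4]
wrist [ 510. -364.   37.] 437 [[511.7, -364.4], [49.1, 4.2], 1.9]
```

Request:
apply_moves(targets=[[48,[15,40,5],[0,0,0]],[48,[32,80,5],[0,0,0]],[48,[49,120,5],[0,0,0]],[48,[66,160,5],[0,0,0]],[48,[83,200,5],[0,0,0]],[48,[98,240,0],[0,0,0]],[48,[102.7,254.3,-20],[0,0,0]],[48,[102.7,254.3,-35],[0,0,0]],[48,[102.7,254.3,-35],[0,0,0]],[48,[102.7,254.3,-60],[0,0,0]],[48,[102.7,254.3,-72],[0,0,0]],[48,[102.7,254.3,-77.3],[0,0,0]],[48,[102.7,254.3,-77.3],[0,0,0]],[20,[102.7,254.3,-77.3],[0,0,0]],[20,[102.7,254.3,-77.3],[0,0,0]],[20,[102.7,254.3,-77.3],[0,0,0]],[20,[102.7,254.3,-77.3],[0,0,0]],[20,[102.7,254.3,-77.3],[0,0,0]],[20,[102.7,254.3,-77.3],[0,0,0]]])

```text
time_s: 14.1
eef_pos: [616.3, -85.6, 35.1]
ee_rot: [0.001, -0.016, 1.0, -0.0]
force: [-1.1, 0.7, 6.6]
grip_width: 0.406
grip_force: 51.0
```

Request:
apply_moves(targets=[[20,[0,0,10],[0,0,0]],[20,[0,0,25],[0,0,0]],[20,[0,0,45],[0,0,0]],[20,[0,0,70],[0,0,0]],[20,[-5,-30,75],[0,0,0]],[20,[-10,-75,75],[0,0,0]],[20,[-15,-120,75],[0,0,0]],[20,[-20,-165,75],[0,0,0]],[20,[-26,-210,75],[0,0,0]],[20,[-31,-250,75],[0,0,0]],[20,[-36,-280,75],[0,0,0]],[20,[-36.5,-293,70],[0,0,0]],[20,[-36.5,-293,45],[0,0,0]],[20,[-36.5,-293,25],[0,0,0]],[20,[-36.5,-293,5],[0,0,0]],[20,[-36.5,-293,2],[0,0,0]]])

```text
time_s: 15.7
eef_pos: [578.6, -376.6, 33.7]
ee_rot: [-0.002, -0.017, 1.0, 0.002]
force: [-0.5, 0.6, -0.7]
grip_width: 0.408
grip_force: 50.2
```

```bash
python3 tray.py wrist
```

```text
[ 578.6 -376.6   33.7]
wrist [ 512. -396.   37.] 1311 [[513.1, -396.6], [49.1, 4.3], 2.2]
wrist [ 510. -365.   37.] 1288 [[512.0, -364.9], [49.1, 4.3], 2.0]
wrist [ 572. -392.   43.] 810 [[579.1, -396.2], [50.7, 9.9], 1.8]
wrist [ 569. -363.   42.] 713 [[577.8, -358.9], [50.1, 9.8], 1.3]
wrist [ 573. -405.   44.] 20 [[572.7, -405.6], [1.1, 4.4], 1.9]
```

Request:
apply_moves(targets=[[20,[0,0,-8],[0,0,0]],[20,[0,0,-11],[0,0,0]],[20,[0,0,-12],[0,0,0]],[20,[0,0,-12],[0,0,0]],[52,[0,0,-11],[0,0,0]],[52,[0,0,-11],[0,0,0]],[52,[0,0,-11],[0,0,0]],[52,[0,0,-11],[0,0,0]],[52,[0,0,15],[0,0,0]],[52,[0,0,50],[0,0,0]],[48,[0,40,75],[0,0,0]],[48,[0,40,75],[0,0,0]]])

```text
time_s: 16.95
eef_pos: [581.0, -336.0, 115.5]
ee_rot: [0.002, -0.018, 1.0, -0.002]
force: [-0.2, 0.9, 0.2]
grip_width: 0.562
grip_force: 0.0
```

Request:
apply_moves(targets=[[48,[-4,40,5],[0,0,0]],[48,[-8,80,5],[0,0,0]],[48,[-12,120,5],[0,0,0]],[48,[-16,165,5],[0,0,0]],[48,[-21,210,5],[0,0,0]],[48,[-25,255,0],[0,0,0]],[48,[-31.3,295,0],[0,0,0]],[48,[-31.3,313.3,-20],[0,0,0]],[48,[-31.3,313.3,-35],[0,0,0]],[48,[-31.3,313.3,-35],[0,0,0]],[48,[-31.3,313.3,-60],[0,0,0]],[48,[-31.3,313.3,-72],[0,0,0]],[48,[-31.3,313.3,-77],[0,0,0]],[48,[-31.3,313.3,-77],[0,0,0]],[20,[-31.3,313.3,-77],[0,0,0]],[20,[-31.3,313.3,-77],[0,0,0]],[20,[-31.3,313.3,-77],[0,0,0]],[20,[-31.3,313.3,-77],[0,0,0]],[20,[-31.3,313.3,-77],[0,0,0]],[20,[-31.3,313.3,-77],[0,0,0]]])

```text
time_s: 18.95
eef_pos: [548.5, -25.3, 35.0]
ee_rot: [0.001, -0.016, 1.0, -0.0]
force: [-1.0, -1.5, 6.6]
grip_width: 0.407
grip_force: 50.7
```

Request:
apply_moves(targets=[[20,[0,0,10],[0,0,0]],[20,[0,0,25],[0,0,0]],[20,[0,0,45],[0,0,0]],[20,[0,0,70],[0,0,0]],[20,[-5,-30,75],[0,0,0]],[20,[-10,-75,75],[0,0,0]],[20,[-15,-120,75],[0,0,0]],[20,[-20,-165,75],[0,0,0]],[20,[-26,-210,75],[0,0,0]],[20,[-31,-250,75],[0,0,0]],[20,[-36,-280,75],[0,0,0]],[20,[-36.5,-293,70],[0,0,0]],[20,[-36.5,-293,45],[0,0,0]],[20,[-36.5,-293,25],[0,0,0]],[20,[-36.5,-293,5],[0,0,0]],[20,[-36.5,-293,2],[0,0,0]]])

```text
time_s: 20.55
eef_pos: [510.6, -316.3, 33.8]
ee_rot: [-0.002, -0.017, 1.0, 0.002]
force: [-0.3, 0.6, -1.4]
grip_width: 0.41
grip_force: 50.1
```

```bash
python3 tray.py wrist
```

```text
[ 510.6 -316.3   33.8]
wrist [ 509. -395.   36.] 1385 [[511.4, -396.3], [47.2, 5.3], 2.1]
wrist [ 506. -364.   36.] 1039 [[507.7, -364.5], [41.5, 4.6], 2.3]
wrist [ 501. -332.   42.] 752 [[510.6, -336.0], [50.6, 10.0], 1.8]
wrist [ 500. -303.   41.] 632 [[509.2, -298.8], [49.8, 9.6], 1.2]
wrist [ 504. -345.   44.] 40 [[504.6, -345.3], [0.9, 4.3], 1.3]
wrist [ 561. -394.   36.] 107 [[561.7, -395.4], [3.7, 8.5], 86.5]
wrist [ 598. -393.   35.] 117 [[597.7, -394.1], [4.4, 10.3], 86.1]
```

Request:
apply_moves(targets=[[20,[0,0,-8],[0,0,0]],[20,[0,0,-11],[0,0,0]],[20,[0,0,-12],[0,0,0]],[20,[0,0,-12],[0,0,0]],[52,[0,0,-11],[0,0,0]],[52,[0,0,-11],[0,0,0]],[52,[0,0,-11],[0,0,0]],[52,[0,0,-11],[0,0,0]],[52,[0,0,15],[0,0,0]],[52,[0,0,50],[0,0,0]],[48,[0,40,75],[0,0,0]],[48,[0,40,75],[0,0,0]]])

```text
time_s: 21.8
eef_pos: [512.7, -275.9, 114.6]
ee_rot: [0.002, -0.018, 1.0, -0.001]
force: [-0.1, -0.2, 0.2]
grip_width: 0.568
grip_force: 0.0
```

Request:
apply_moves(targets=[[48,[4,40,5],[0,0,0]],[48,[8,80,5],[0,0,0]],[48,[12,120,5],[0,0,0]],[48,[16,165,5],[0,0,0]],[48,[21,210,5],[0,0,0]],[48,[27,255,0],[0,0,0]],[48,[34,295,0],[0,0,0]],[48,[34.2,314.7,-20],[0,0,0]],[48,[34.2,314.7,-35],[0,0,0]],[48,[34.2,314.7,-35],[0,0,0]],[48,[34.2,314.7,-60],[0,0,0]],[48,[34.2,314.7,-72],[0,0,0]],[48,[34.2,314.7,-77],[0,0,0]],[48,[34.2,314.7,-77],[0,0,0]],[20,[34.2,314.7,-77],[0,0,0]],[20,[34.2,314.7,-77],[0,0,0]],[20,[34.2,314.7,-77],[0,0,0]],[20,[34.2,314.7,-77],[0,0,0]],[20,[34.2,314.7,-77],[0,0,0]],[20,[34.2,314.7,-77],[0,0,0]]])

```text
time_s: 23.8
eef_pos: [546.3, 36.4, 35.0]
ee_rot: [0.001, -0.016, 1.0, -0.0]
force: [-1.2, -0.7, 6.8]
grip_width: 0.407
grip_force: 50.7
```

Request:
apply_moves(targets=[[20,[0,0,10],[0,0,0]],[20,[0,0,25],[0,0,0]],[20,[0,0,45],[0,0,0]],[20,[0,0,70],[0,0,0]],[20,[-5,-30,75],[0,0,0]],[20,[-10,-75,75],[0,0,0]],[20,[-15,-120,75],[0,0,0]],[20,[-20,-165,75],[0,0,0]],[20,[-26,-210,75],[0,0,0]],[20,[-31,-250,75],[0,0,0]],[20,[-36,-280,75],[0,0,0]],[20,[-36.5,-293,70],[0,0,0]],[20,[-36.5,-293,45],[0,0,0]],[20,[-36.5,-293,25],[0,0,0]],[20,[-36.5,-293,5],[0,0,0]],[20,[-36.5,-293,2],[0,0,0]]])

```text
time_s: 25.4
eef_pos: [508.2, -254.8, 34.0]
ee_rot: [-0.002, -0.017, 1.0, 0.001]
force: [-0.4, 0.6, -0.9]
grip_width: 0.407
grip_force: 50.0
```

```bash
python3 tray.py wrist
```

```text
[ 508.2 -254.8   34. ]
wrist [ 509. -363.   35.] 1676 [[512.0, -364.2], [50.7, 5.9], 1.2]
wrist [ 502. -270.   40.] 551 [[508.4, -271.6], [49.9, 4.2], 2.1]
wrist [ 500. -242.   40.] 516 [[507.4, -240.1], [50.1, 4.0], 1.5]
wrist [ 507. -334.   36.] 1360 [[509.1, -334.9], [46.3, 5.6], 2.3]
wrist [ 504. -302.   36.] 1030 [[506.1, -303.1], [41.5, 5.0], 2.0]
wrist [ 498. -277.   42.] 85 [[497.2, -275.8], [4.2, 7.8], 40.0]
wrist [ 497. -235.   43.] 74 [[496.3, -235.7], [6.1, 3.7], 75.9]
wrist [ 502. -284.   44.] 34 [[502.4, -283.7], [3.9, 1.5], 89.5]
wrist [ 500. -229.   44.] 24 [[500.2, -228.6], [0.9, 3.9], 4.6]
wrist [ 535. -394.   29.] 19 [[534.6, -393.5], [1.5, 4.5], 85.3]
wrist [ 565. -394.   33.] 484 [[565.1, -395.0], [22.6, 5.5], 0.3]
wrist [ 554. -364.   31.] 39 [[553.4, -364.1], [1.3, 4.0], 15.9]
```

Request:
apply_moves(targets=[[20,[0,0,-8],[0,0,0]],[20,[0,0,-11],[0,0,0]],[20,[0,0,-12],[0,0,0]],[20,[0,0,-12],[0,0,0]],[52,[0,0,-11],[0,0,0]],[52,[0,0,-11],[0,0,0]],[52,[0,0,-11],[0,0,0]],[52,[0,0,-11],[0,0,0]],[52,[0,0,15],[0,0,0]],[52,[0,0,50],[0,0,0]],[48,[0,40,75],[0,0,0]],[48,[0,40,75],[0,0,0]]])

```text
time_s: 26.65
eef_pos: [510.3, -214.2, 114.3]
ee_rot: [0.002, -0.018, 1.0, -0.001]
force: [0.1, -0.6, -0.3]
grip_width: 0.564
grip_force: 0.0
```

Request:
apply_moves(targets=[[48,[15,40,5],[0,0,0]],[48,[32,80,5],[0,0,0]],[48,[49,120,5],[0,0,0]],[48,[66,160,5],[0,0,0]],[48,[83,200,5],[0,0,0]],[48,[98,240,0],[0,0,0]],[48,[102.6,255.2,-20],[0,0,0]],[48,[102.6,255.2,-35],[0,0,0]],[48,[102.6,255.2,-35],[0,0,0]],[48,[102.6,255.2,-60],[0,0,0]],[48,[102.6,255.2,-72],[0,0,0]],[48,[102.6,255.2,-77],[0,0,0]],[48,[102.6,255.2,-77],[0,0,0]],[20,[102.6,255.2,-77],[0,0,0]],[20,[102.6,255.2,-77],[0,0,0]],[20,[102.6,255.2,-77],[0,0,0]],[20,[102.6,255.2,-77],[0,0,0]],[20,[102.6,255.2,-77],[0,0,0]],[20,[102.6,255.2,-77],[0,0,0]]])

```text
time_s: 28.55
eef_pos: [612.4, 38.6, 35.2]
ee_rot: [0.001, -0.016, 1.0, -0.0]
force: [-0.5, -0.4, 6.6]
grip_width: 0.4
grip_force: 51.0
```

Request:
apply_moves(targets=[[20,[0,0,10],[0,0,0]],[20,[0,0,25],[0,0,0]],[20,[0,0,45],[0,0,0]],[20,[0,0,70],[0,0,0]],[20,[-5,-30,75],[0,0,0]],[20,[-10,-75,75],[0,0,0]],[20,[-15,-120,75],[0,0,0]],[20,[-20,-165,75],[0,0,0]],[20,[-26,-210,75],[0,0,0]],[20,[-31,-250,75],[0,0,0]],[20,[-36,-280,75],[0,0,0]],[20,[-36.5,-293,70],[0,0,0]],[20,[-36.5,-293,45],[0,0,0]],[20,[-36.5,-293,25],[0,0,0]],[20,[-36.5,-293,5],[0,0,0]],[20,[-36.5,-293,2],[0,0,0]]])

```text
time_s: 30.15
eef_pos: [574.4, -252.7, 34.0]
ee_rot: [-0.002, -0.017, 1.0, 0.001]
force: [0.3, -0.2, -0.6]
grip_width: 0.408
grip_force: 50.2
```

```bash
python3 tray.py wrist
```

```text
[ 574.4 -252.7   34. ]
wrist [ 509. -302.   36.] 1731 [[510.5, -302.9], [49.9, 4.9], 1.9]
wrist [ 508. -273.   37.] 1333 [[509.6, -273.3], [49.7, 4.3], 2.3]
wrist [ 506. -242.   37.] 1287 [[508.5, -241.6], [49.5, 4.3], 2.1]
wrist [ 510. -334.   36.] 2030 [[511.5, -334.8], [49.7, 5.7], 1.6]
wrist [ 511. -363.   35.] 2174 [[512.0, -364.2], [49.8, 5.8], 1.7]
wrist [ 565. -268.   41.] 688 [[574.6, -272.3], [50.4, 9.8], 1.9]
wrist [ 563. -239.   40.] 594 [[573.5, -235.1], [50.3, 9.5], 1.2]
wrist [ 576. -362.   35.] 1689 [[578.1, -363.1], [50.5, 6.5], 1.3]
wrist [ 566. -226.   44.] 26 [[566.4, -226.2], [4.4, 1.0], 83.1]
```

Request:
apply_moves(targets=[[20,[0,0,-8],[0,0,0]],[20,[0,0,-11],[0,0,0]],[20,[0,0,-12],[0,0,0]],[20,[0,0,-12],[0,0,0]],[52,[0,0,-11],[0,0,0]],[52,[0,0,-11],[0,0,0]],[52,[0,0,-11],[0,0,0]],[52,[0,0,-11],[0,0,0]],[52,[0,0,15],[0,0,0]],[52,[0,0,50],[0,0,0]],[70,[-40,30,90],[0,0,0]],[70,[-80,60,110],[0,0,0]],[70,[-120,100,120],[0,0,0]],[70,[-150,140,120],[0,0,0]],[70,[-180,160,120],[0,0,0]],[70,[-180,160,120],[0,0,0]]])

```text
time_s: 31.8
eef_pos: [392.0, -91.2, 155.9]
ee_rot: [-0.001, -0.017, 1.0, 0.001]
force: [1.2, 0.5, -0.1]
grip_width: 0.818
grip_force: 0.0
```

```bash
cat > se.py <<'E'
from h import *
import sys
def rect(P):
    (c,s,a)=cv2.minAreaRect(P[:,:2].astype(np.float32)); return np.round(c,1),np.round(s,1),round(a,2)
def big(m):
    n,l,st,_=cv2.connectedComponentsWithStats(m.astype(np.uint8)); k=1+st[1:,4].argmax(); return l==k
s=ctrl.sense(); print(np.round(s['eef_pos'],1),np.round(s['ee_rot'],4))
for n in sys.argv[1:]:
    im,d,ci=snap(n,'s%d_%s.png'%(s['time_s']*100,n)); C=cloud(d,ci); hsv=cv2.cvtColor(im,cv2.COLOR_BGR2HSV); H,S,V=[hsv[...,i].astype(int) for i in range(3)]
    X,Y,Z=C[...,0],C[...,1],C[...,2]; ws=(X>250)&(X<620)&(Y>150)&(Y<450)&(d>0)
    b=big(ws&(H>95)&(H<125)&(S>150)); q=C[b]; print(n,'handle',rect(q[q[:,2]>28]),np.percentile(q[:,2],[5,50,95]).round(1))
    e=big(ws&(S<75)&(Z<20)&(Z>3)); print(n,'blade',rect(C[e]),np.median(C[e][:,2]).round(1))
E
python3 se.py top scene; python3 tray.py top
```

```text
[392.  -91.2 155.9] [-8.000e-04 -1.730e-02  9.998e-01  6.000e-04]
top handle (array([485., 333.]), array([49.7, 16.7]), 13.78) [22.1 32.  35. ]
top blade (array([486. , 332.8]), array([219.1,  39.7]), 13.9) 7.3
scene handle (array([490.9, 333.9]), array([48. , 16.7]), 15.27) [17.1 33.6 36.2]
scene blade (array([487. , 333.8]), array([223.8,  40.9]), 14.07) 8.3
[394.9 -93.7 156.6]
top [ 577. -360.   36.] 50 [[577.6, -361.0], [45.9, 5.2], 1.3]
top [ 580. -394.   36.] 48 [[578.6, -394.2], [47.1, 5.3], 4.4]
top [ 576. -270.   36.] 43 [[574.5, -270.6], [45.6, 4.7], 1.3]
top [ 573. -238.   36.] 46 [[572.1, -238.5], [46.7, 5.3], 2.4]
top [ 510. -395.   35.] 51 [[513.2, -394.5], [5.1, 47.8], 89.9]
top [ 515. -334.   36.] 43 [[511.6, -333.7], [4.3, 49.6], 89.6]
top [ 512. -363.   35.] 52 [[511.8, -363.2], [49.3, 5.9], 2.4]
top [ 508. -301.   36.] 53 [[509.8, -302.2], [47.1, 5.7], 3.1]
top [ 508. -271.   36.] 50 [[509.5, -271.0], [47.0, 5.5], 4.5]
top [ 507. -241.   36.] 48 [[507.1, -241.5], [46.5, 5.6], 2.9]
```

The straightedge was knocked about 30 mm and now lies at (487, 333.3), yaw 14°. All five clips stand upright in the tray. I'll move above its handle and grip it along its length, so the fingers stay clear of the die face.

Request:
apply_moves(targets=[[75,[10,40,0],[0,0,-7]],[75,[20,80,0],[0,0,-14]],[75,[30,125,0],[0,0,-22]],[75,[40,170,0],[0,0,-30]],[75,[50,215,0],[0,0,-38]],[75,[60,260,0],[0,0,-46]],[75,[70,305,0],[0,0,-54]],[75,[80,350,-10],[0,0,-62]],[75,[90,390,-20],[0,0,-70]],[75,[92,420,-30],[0,0,-78]],[75,[92,427,-36],[0,0,-78]],[75,[92,427,-36],[0,0,-78]],[75,[92,427,-36],[0,0,-78]],[75,[92,427,-36],[0,0,-78]],[75,[92,427,-36],[0,0,-78]]])

```text
time_s: 33.45
eef_pos: [487.9, 331.9, 120.7]
ee_rot: [0.0, 0.617, 0.787, 0.0]
force: [-0.2, 0.1, -0.6]
grip_width: 0.882
grip_force: 0.0
```

```bash
python3 se.py wrist; cp pics/s*_wrist.png pics/wse.png
```

```text
[487.9 331.9 120.7] [3.000e-04 6.167e-01 7.872e-01 5.000e-04]
wrist handle (array([486.4, 333.4]), array([47.8, 15.3]), 14.3) [31.7 32.8 34. ]
wrist blade (array([486.6, 333.3]), array([219.5,  40.4]), 14.1) 6.9
```

View pics/wse.png

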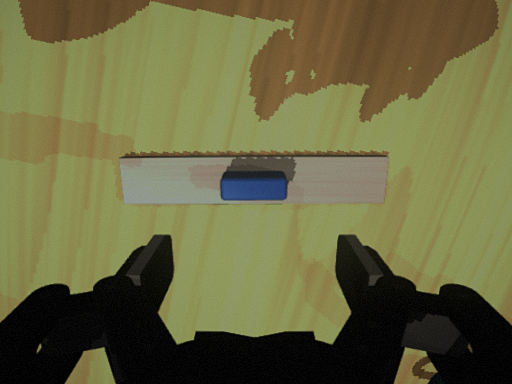

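The handle is at (254,186) and the blade is at (486.6, 333.3), yaw 14.1°. I'll descend and grip it.

Request:
apply_moves(targets=[[68,[-0.8,0.6,-40],[0,0,0.2]],[68,[-0.8,0.6,-75],[0,0,0.2]],[68,[-0.8,0.6,-95],[0,0,0.2]],[68,[-0.8,0.6,-104],[0,0,0.2]],[68,[-0.8,0.6,-108],[0,0,0.2]],[68,[-0.8,0.6,-108],[0,0,0.2]],[30,[-0.8,0.6,-108],[0,0,0.2]],[30,[-0.8,0.6,-108],[0,0,0.2]],[30,[-0.8,0.6,-108],[0,0,0.2]],[30,[-0.8,0.6,-108],[0,0,0.2]],[30,[-0.8,0.6,-108],[0,0,0.2]],[30,[-0.8,0.6,-108],[0,0,0.2]]], squeeze=70)

```text
time_s: 34.7
eef_pos: [487.2, 333.7, 13.6]
ee_rot: [0.001, 0.615, 0.789, 0.001]
force: [-0.2, -0.8, 6.7]
grip_width: 0.565
grip_force: 73.8
```

Request:
apply_moves(targets=[[30,[0,0,15],[0,0,0]],[30,[0,0,35],[0,0,0]],[30,[0,0,65],[0,0,0]],[30,[0,-10,95],[0,0,6]],[30,[-2,-40,100],[0,0,13]],[30,[-4,-75,100],[0,0,20]],[30,[-5,-110,100],[0,0,28]],[30,[-6,-145,100],[0,0,36]],[30,[-7,-180,100],[0,0,44]],[30,[-8,-215,100],[0,0,52]],[30,[-9,-250,100],[0,0,60]],[30,[-10,-285,100],[0,0,68]],[30,[-11,-310,90],[0,0,74]],[30,[-12,-325.5,70],[0,0,77.8]],[30,[-12,-325.5,50],[0,0,77.8]],[30,[-12,-325.5,40],[0,0,77.8]],[30,[-12,-325.5,40],[0,0,77.8]],[30,[-12,-325.5,40],[0,0,77.8]]])

```text
time_s: 36.5
eef_pos: [474.9, 8.2, 52.9]
ee_rot: [0.001, -0.017, 1.0, -0.0]
force: [0.4, 0.5, -1.7]
grip_width: 0.568
grip_force: 73.0
```

```bash
cat > fit.py <<'E'
from h import *
import sys
def rect(P):
    (c,s,a)=cv2.minAreaRect(P[:,:2].astype(np.float32)); return np.round(c,1),np.round(s,1),round(a,2)
s=ctrl.sense(); print(np.round(s['eef_pos'],1),np.round(s['ee_rot'],4),s['grip_width'],np.round(s['force'],1))
zl,zh=float(sys.argv[1]),float(sys.argv[2])
for n in sys.argv[3:]:
    im,d,ci=snap(n,'f%d_%s.png'%(s['time_s']*100,n)); C=cloud(d,ci); hsv=cv2.cvtColor(im,cv2.COLOR_BGR2HSV); S,V=hsv[...,1].astype(int),hsv[...,2].astype(int)
    X,Y,Z=C[...,0],C[...,1],C[...,2]; e=(X>420)&(X<530)&(abs(Y-10)<150)&(d>0)&(S<75)&(V>90)&(Z>zl)&(Z<zh)
    if e.sum()>30:
        nn,l,st,_=cv2.connectedComponentsWithStats(cv2.dilate(e.astype(np.uint8),np.ones((5,5)))); k=1+st[1:,4].argmax(); q=C[(l==k)&e]; print(n,'blade',rect(q),len(q),np.median(q[:,2]).round(1))
    D=(X>495)&(X<560)&(Y>-135)&(Y<155)&(d>0)&(V<110)&(S<90)&(Z>25)&(Z<35)
    # front edge points: per-column-of-Y minimum X
    ys=np.arange(-110,140,5); xs=[np.percentile(X[D&(abs(Y-y)<2.5)],2) if (D&(abs(Y-y)<2.5)).sum()>5 else np.nan for y in ys]; g=np.isfinite(xs)
    if g.sum()>5: p=np.polyfit(ys[g],np.array(xs)[g],1); print(n,'die front x at y=8:',np.polyval(p,8).round(1),'angle',90-np.degrees(np.arctan(p[0])).round(2)+0,g.sum())
E
python3 fit.py 44 64 wrist top; cp pics/f*_wrist.png pics/wf.png
```

```text
[474.9   8.2  52.9] [ 5.000e-04 -1.670e-02  9.999e-01 -1.000e-04] 0.5683866630838013 [ 0.4  0.5 -1.7]
wrist blade (array([474.1,   7. ]), array([ 40.6, 220.3]), 1.89) 21578 46.1
wrist die front x at y=8: 507.3 angle 91.93 38
top blade (array([476.5, -88.8]), array([36.7, 24. ]), 3.11) 111 47.0
top die front x at y=8: 519.4 angle 95.39 16
```

View pics/wf.png

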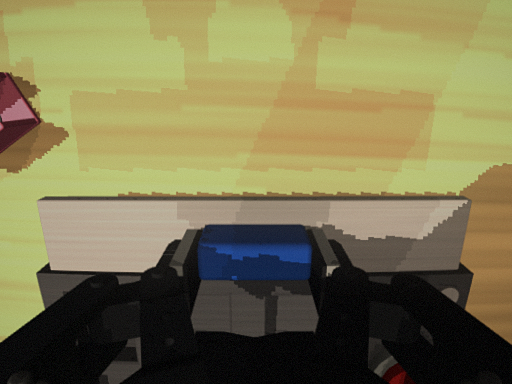

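The straightedge is held level and parallel to the die (1.89°), 13 mm short of the face. I'll lower it to the bench.

Request:
apply_moves(targets=[[30,[0,1.5,-15],[0,0,0]],[30,[0,1.5,-28],[0,0,0]],[30,[0,1.5,-35],[0,0,0]],[30,[0,1.5,-38],[0,0,0]],[30,[0,1.5,-39],[0,0,0]],[30,[0,1.5,-39],[0,0,0]],[30,[0,1.5,-39],[0,0,0]]])

```text
time_s: 37.3
eef_pos: [474.7, 9.4, 13.6]
ee_rot: [0.0, -0.017, 1.0, -0.0]
force: [-2.8, 0.9, 4.5]
grip_width: 0.571
grip_force: 73.7
```

```bash
python3 fit.py 3 14 wrist
```

```text
[474.7   9.4  13.6] [ 4.000e-04 -1.650e-02  9.999e-01 -0.000e+00] 0.5710205320860124 [-2.8  0.9  4.5]
wrist blade (array([473.7,   8.4]), array([ 40.6, 220.8]), 2.08) 19942 6.9
wrist die front x at y=8: 512.2 angle 91.93 37
```

Contact with the bench is light (4.5 N). Now I'll push towards the face in small steps.

Request:
apply_moves(targets=[[30,[3,0,0.3],[0,0,0]],[30,[6,0.1,0.3],[0,0,0]],[30,[9,0.2,0.3],[0,0,0]],[30,[11,0.3,0.3],[0,0,0]],[30,[11,0.3,0.3],[0,0,0]],[30,[11,0.3,0.3],[0,0,0]]])

```text
time_s: 37.95
eef_pos: [486.0, 9.6, 13.6]
ee_rot: [0.001, -0.016, 1.0, -0.0]
force: [-0.2, -0.6, 4.7]
grip_width: 0.564
grip_force: 73.8
```

Request:
apply_moves(targets=[[30,[0.5,0,0],[0,0,0]],[30,[1,0,0],[0,0,0]],[30,[1.5,0,0],[0,0,0]],[30,[1.5,0,0],[0,0,0]]])

```text
time_s: 38.35
eef_pos: [486.3, 9.7, 13.6]
ee_rot: [-0.001, -0.017, 1.0, 0.0]
force: [-6.5, -0.8, 11.2]
grip_width: 0.57
grip_force: 74.5
```

Request:
apply_moves(targets=[[30,[0.7,0,0],[0,0,0]],[30,[1.2,0,0],[0,0,0]],[30,[1.2,0,0],[0,0,0]],[30,[1.2,0,0],[0,0,0]]])

```text
time_s: 38.75
eef_pos: [487.3, 9.7, 13.6]
ee_rot: [-0.001, -0.017, 1.0, 0.0]
force: [-7.0, -0.2, 12.7]
grip_width: 0.567
grip_force: 74.7
```

```bash
python3 fit.py 3 14 wrist; python3 -c "
from h import *;print(ctrl.sense()['wrist_torque'])"
```

```text
[487.3   9.7  13.6] [-1.100e-03 -1.650e-02  9.999e-01  1.000e-04] 0.56746120274375 [-7.  -0.2 12.7]
wrist blade (array([486.7,   8.2]), array([ 41. , 221.5]), 2.02) 18526 6.9
wrist die front x at y=8: 514.6 angle 91.73 40
[0.2115297  1.3691406  0.02541555]
```

Request:
apply_moves(targets=[[30,[0.5,0,0.6],[0,0,0]],[30,[1,0,0.6],[0,0,0]],[30,[1.5,0,0.6],[0,0,0]],[30,[1.5,0,0.6],[0,0,0]],[30,[1.5,0,0.6],[0,0,0]]])

```text
time_s: 39.3
eef_pos: [487.5, 9.8, 13.7]
ee_rot: [-0.003, -0.016, 1.0, 0.0]
force: [-11.6, -2.2, 11.3]
grip_width: 0.562
grip_force: 74.6
```

```bash
python3 fit.py 3 14 wrist; cp $(ls -t pics/f*_wrist.png|head -1) pics/wg.png; python3 -c "
import cv2;i=cv2.imread('pics/wg.png');cv2.imwrite('pics/wgc.png',cv2.resize(i[180:340],None,fx=1.56,fy=1.56*2))"
```

```text
[487.5   9.8  13.7] [-2.800e-03 -1.640e-02  9.999e-01  3.000e-04] 0.5623636800907245 [-11.6  -2.2  11.3]
wrist blade (array([485.6,   7.7]), array([ 40.7, 222.3]), 2.59) 18538 7.0
wrist die front x at y=8: 514.7 angle 91.73 40
```

View pics/wgc.png

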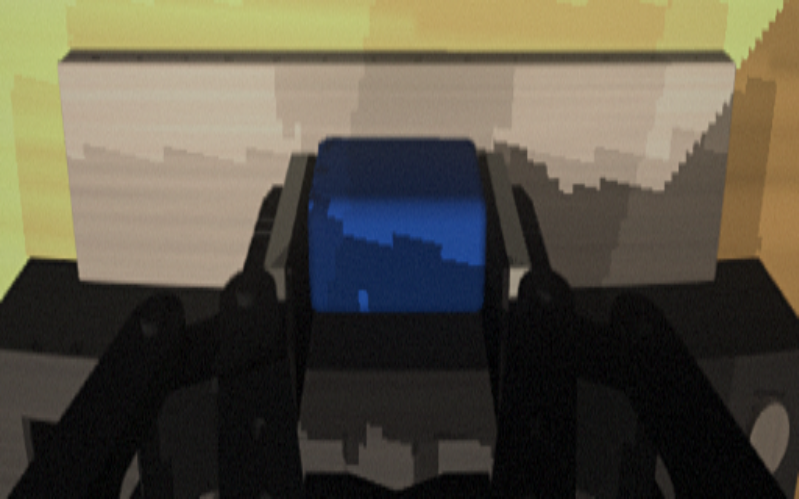

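The blade edge meets the die face along its full length, and motion has stalled with 11.6 N of push. I'll release it, rise and check.

Request:
apply_moves(targets=[[62,[0,0,0],[0,0,0]],[62,[0,0,0],[0,0,0]],[62,[0,0,0],[0,0,0]],[62,[0,0,0],[0,0,0]],[62,[-1,0,15],[0,0,0]],[62,[-1,0,40],[0,0,0]],[62,[-1,0,80],[0,0,0]],[62,[-1,0,120],[0,0,0]],[62,[-1,0,160],[0,0,0]],[62,[-1,0,160],[0,0,0]],[62,[-1,0,160],[0,0,0]]])

```text
time_s: 40.45
eef_pos: [488.8, 9.7, 174.1]
ee_rot: [0.001, -0.016, 1.0, -0.0]
force: [0.3, 1.1, -1.3]
grip_width: 0.725
grip_force: 0.0
```

```bash
python3 fit.py 3 14 wrist;  cp $(ls -t pics/f*_wrist.png|head -1) pics/wh.png
```

```text
[488.8   9.7 174.1] [ 6.000e-04 -1.650e-02  9.999e-01 -2.000e-04] 0.7248255817133812 [ 0.3  1.1 -1.3]
wrist blade (array([486.4,   9. ]), array([ 40. , 219.8]), 1.83) 7565 6.9
wrist die front x at y=8: 507.0 angle 91.77 50
```

View pics/wh.png

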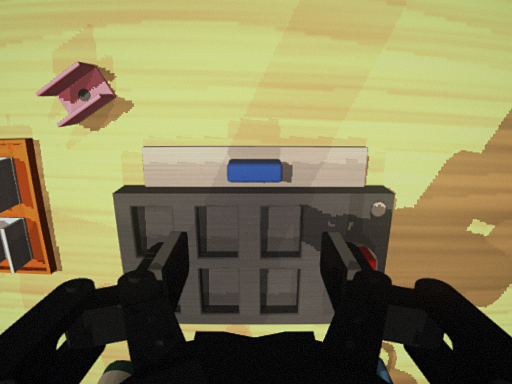

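The straightedge lies at (255,167), against the die's front face and parallel within 0.1°. It sits at y 9.0, against about 9 for the middle of the face. All six cavities are empty and the arm is clear, so I'll hand in.

```bash
python3 -c "
from rig import ctrl; print(ctrl.finish_job())"
```

```text
the job is handed in; nothing more can be done
None
```

The job is handed in: the key was turned to its stop and sprang back, all five clips present are in the tray, and the straightedge lies flush along the die's front face, about midway; the oil can, tape measure and mug were not touched.

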